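Reverse a cuvette-strip carrier and push it home under the reader head

ROBOT

A 6-joint arm with a two-finger parallel gripper is mounted at the origin on a cart in front of the work surface, level with it; the furniture and walls round the work are solid. World frame = base frame: x ahead of the robot, y to its left, z up, the work surface at z = 0. Lengths are in mm, angles in rad, forces in N, time in s.
With the tool pointing down it reaches from about 325 to 875 mm from the base axis. Payload 4.4 kg.
Tool frame: the origin (TCP) lies on the centre line of the jaws, within the pads' length; the fingertips stand ahead of it and the grasp point (between the pads) lies 6 mm ahead of it (ctrl.tcp_to_tips is the z of the fingertips in the tool frame, in mm); z points along the fingers, y is the line along which they close (so a half turn about z gives the same grasp; the last joint's range is limited). The gripper opens to 85 mm and grips with 20 to 120 N. Pads are 22 mm wide; open, the fingers measure 114 mm over their backs; the gripper's body (76 mm by 85 mm) begins 54 mm behind the grasp point. The pads swing forward as they close: fully open they stand 13 mm farther back than shut.
Start: joints at [-1.446, 0.207, 1.542, -0, 1.393, -0.15], TCP at [156.016, -553.432, 256.282] pointing down, gripper open.
Joint ranges: [-2.73, 2.73], [-0.86, 2.22], [0.23, 2.46], [-1.11, 4.25], [0.08, 2.63], [-2.82, 2.82]. Speed limits (rad/s): [2.79, 2.79, 3.14, 3.14, 3.14, 3.14].

INTERFACE

Orientations are given as a 3x3 rotation matrix whose columns are the frame's x, y, z axes.
In Python, from plant import ctrl, sensors, optics gives the robot as it stands. Calls block until the motion is done:
- ctrl.move_ptp(position, orientation): joint-space move of the TCP to a pose.
- ctrl.move_l(position, rot=None, vel=150, threshold=None): straight line of the TCP; rot=None keeps the orientation; vel is the mean speed in mm/s. With threshold (N) it stops when the force on the tool has changed by that much, and returns True; else False.
- ctrl.set_joints(angles): joint-space move.
- ctrl.gripper_to(opening, force=None): finger opening in mm; force is the grip in N (None keeps the last); returns when the fingers have stopped.
- ctrl.hold(seconds).
- ctrl.solve_ik(position, orientation): joint angles nearest the present ones, or None.
- sensors.read_state(): the state.
- optics.grab_frame(name): name is "scene" or "top"; returns (picture, depth): 480x640x3 uint8, red, green, blue; 480x640 float32, mm along the optical axis (not along the pixel's ray), 0 where there is no reading.
- optics.camera_params(name): a dict with "mtx" (3x3 intrinsics, pixels), "k1" (the pictures are not rectified: a ray, as slopes to the right and down, at radius r is drawn at 1 + k1 r^2 times it, then the intrinsics apply), "R" (3x3) and "t" (3): a world point X has camera coordinates R X + t. Camera axes: x right, y down, z forward; pixel columns grow to the right and rows downward; lengths in mm; the calibration is good to about 2 mm. A picture is of the moment at which its call begins. camera_params takes no time and is no camera call.
A pose or a line that the arm cannot do raises ctrl.MotionError and nothing moves.
- ctrl.finish_job(): hands the job in; it is judged then, once.
The state is a dict: "t": time; "q": joint angles; "qvel": joint speeds; "tau": joint torques, N m; "eef_pos": TCP position; "eef_rot": TCP orientation; "force": force on the tool from outside, world axes, zero at the start; "wrist_torque": the same for the moment, N m; "grip_width": finger opening in mm; "grasp_force": force on a finger pad.
Only numpy, scipy, OpenCV 4.12 (cv2) and the standard library are available. Lean on these libraries where they do the work, as an engineer would, in place of code of your own. Each camera call takes 0.05 s, during which the arm holds its last target. There are 200 camera calls.

TASK

The black strip carrier has been laid on the strip reader's loading track back to front. Lift it off, turn it end for end so that its narrow tongue leads, set it back on the track and let go; then push it from behind, under the reader's head, until it is fully home against the stop inside. Push gently at the end rather than ramming it, do not knock the reader, and leave the bottle, the vial and the label roll as they stand.

Things in the scene. Friction and masses are not known exactly. Their poses are not given: they have to be found in the camera images.
- reader: Fixed bench-top strip reader. Origin on the bench top under the middle of the tunnel mouth; x = push direction into the tunnel, z up. Base 400 x 110 mm (x -212 to 187 mm). White head x 0 to 100 mm, y +-65 mm, top z = 125 mm, front face upright at x = 0; behind it a closed cover, 53 mm high, to x = 187 mm, hides the tunnel's end. The carrier comes home tongue first only.
- track (a point): Middle of the flat bright loading track before the tunnel (reader x = -115 mm, z = 12 mm, the level of the track and of the tunnel's floor). Track open at both sides for reader x from -212 to -47 mm; from there low flared steel lead-in rails, tops 5 mm above the track, narrow from +-33 mm to +-18.5 mm at the mouth.
- mouth (a point): Tunnel mouth: middle of its floor, in the plane of the head's front face. Tunnel 37 mm wide, roof 23 mm above the floor. The head rises 113 mm above this floor right at the mouth, so an upright gripper body strikes it before the carrier is home: lean the tool back, tips leading.
- shoe_point (a point): Place in the tunnel's +y wall (reader x = 50 mm), unseen: a rounded spring shoe presses here on the passing carrier. The carrier's shoulders meet it when its origin is near reader x = 0 (a bump of about 5 to 10 N); from then on pushing takes about 4 to 8 N and the carrier stays where it is left. This drag is not the stop.
- carrier: Loose black strip carrier, 150 x 34 mm, 0.16 to 0.26 kg. Origin: middle of its underside; +x to the tongue, z up. Body 14 mm high with straight sides, to be gripped across its 34 mm width near the middle; a white strip of 8 cuvettes is fixed in it (top at 19 mm). It starts on the track with the tongue away from the head, origin 113 to 133 mm before the mouth.
- tongue_end (a point): Front end of the carrier's tongue (carrier x = +75 mm, 5 mm above its underside). Tongue 18 mm wide, 10 mm high, 22 mm long, rounded shoulders behind it. The stop it must reach is hidden in the tunnel and was set beforehand to a depth that differs from start to start: somewhere from 124 to 140 mm beyond the mouth. It is felt as a hard rise above the drag; 15 to 20 N in all is plenty.
- thumb_face (a point): Middle of the rear face of the carrier's thumb plate (carrier x = -75 mm, 17 mm above its underside): an upright flat plate 34 mm wide, 34 mm high, 4 mm thick, square to carrier x, to be pushed from behind. Too tall for the tunnel; once home it stands 10 to 26 mm outside the mouth.
- home_switch (a joint): Spring plunger in the stop inside the tunnel, unseen: 0 m = free, 0.005 m = pressed flush by the carrier's tongue, i.e. the carrier is fully home (about 1 N).
- bottle: Small white reagent bottle, 35 x 58 x 78 mm, upright on the bench beside the loading track on the robot's side. Origin: centre of its underside. To be left alone.
- vial: Small brown calibrator vial, 22 mm diameter, 45 mm high, upright on the bench near the outer end of the loading track. Origin: centre of its underside. To be left alone.
- label_roll: Roll of labels lying flat, 58 mm diameter, 28 mm high, on the bench beyond the outer end of the loading track. Origin: centre of its underside. To be left alone.

How it is judged (in metres and radians):
On the way:
1. the carrier lies flat on the loading track with its tongue towards the head, let go (x of reader in the frame of carrier above 0.02 m and y of reader in the frame of carrier between -0.025 and 0.025 m and z of carrier in the frame of reader below 0.015 m and contact force between the fingers and carrier below 0.5 N), for 0.2 s.
At the end, for the whole second after the job is handed in: The carrier lies at rest in the tunnel, tongue first, within 1.5 mm of the stop (home switch pressed by more than 3.5 of 5 mm), level and in line with the tunnel (value of joint home_switch above 0.0035 m and x of carrier in the frame of reader above 0.045 m and angle between the x axis of carrier and the x axis of reader, either way round below 0.06 rad and angle between carrier's own z axis and vertical below 0.05 rad and linear speed of carrier below 0.01 m/s); the robot touches nothing.
It fails at once if the carrier is rammed home (over 60 N against the reader while in the tunnel) (x of carrier in the frame of reader above 0.02 m and contact force between carrier and reader above 60 N).
It fails at once if the arm or gripper knocks or presses the reader (over 30 N) (contact force between any of the arm, the fingers and reader above 30 N).
It fails at once if the bottle is shifted by 20 mm or tipped (distance of bottle from where it was at the start of the episode above 0.02 m or angle between bottle's own z axis and vertical above 0.3 rad).
It fails at once if the vial is shifted by 20 mm or tipped (distance of vial from where it was at the start of the episode above 0.02 m or angle between vial's own z axis and vertical above 0.3 rad).
It fails at once if the label roll is shifted by 20 mm or tipped (distance of label_roll from where it was at the start of the episode above 0.02 m or angle between label_roll's own z axis and vertical above 0.3 rad).
It also fails if it takes over 64 s, if anything falls off the work surface, if the arm or the gripper's body presses on something with over 40 N, if the wrist force passes 120 N, or if a joint passes its speed limit or range.

## Working session

There is one attempt and no reset: what is moved stays moved. The work goes in short steps, each a Python script; the robot and the scene stay as the last script left them, time stands still between calls to the robot, and variables do not carry over. Pictures are saved under pics/ and viewed, at most 10 in all, crops included, and the job is handed in when it is done.

```bash
ls; mkdir -p pics
python3 - <<'E'
from plant import ctrl,sensors,optics
import cv2,numpy as np
for n in("scene","top"):
    p,d=optics.grab_frame(n); cv2.imwrite(f"pics/{n}0.png",p[:,:,::-1]); np.save(f"{n}0.npy",d)
    c=optics.camera_params(n); print(n,c)
print(ctrl.tcp_to_tips,sensors.read_state())
E
```

```text
pics
scene {'mtx': array([[618.84929476,   0.        , 324.57580143],
       [  0.        , 618.84929476, 236.94564138],
       [  0.        ,   0.        ,   1.        ]]), 'k1': 0.0636183845413315, 'R': array([[-0.69964067, -0.71447997, -0.00461586],
       [-0.5478511 ,  0.54059722, -0.6384464 ],
       [ 0.45865248, -0.44415427, -0.76965244]]), 't': array([385.11325262, 221.88759065, 808.92727507])}
top {'mtx': array([[604.50524168,   0.        , 313.88595109],
       [  0.        , 604.50524168, 239.52343348],
       [  0.        ,   0.        ,   1.        ]]), 'k1': 0.04141803861365689, 'R': array([[ 0.02075106, -0.99965781, -0.01592667],
       [-0.99320595, -0.01878743, -0.11484328],
       [ 0.11450476,  0.01820158, -0.99325594]]), 't': array([ 82.00665816, 450.53012306, 994.21465767])}
25.0 {'t': 0.1, 'q': array([-1.44653189e+00,  2.07400013e-01,  1.54282346e+00,  4.61450819e-05,
        1.39353382e+00, -1.50522575e-01]), 'qvel': array([ 0.00253071, -0.00128246, -0.00375317,  0.00071415,  0.00105491,
        0.00083254]), 'tau': array([-3.42923904e-04, -3.84089434e+01, -2.92548233e+01, -1.14860313e-04,
        4.82419084e-03, -2.33673603e-05]), 'eef_pos': array([ 155.93026721, -552.78353739,  255.19893537]), 'eef_rot': array([[ 9.62485274e-01,  2.71333830e-01, -2.23224713e-04],
       [ 2.71333670e-01, -9.62482936e-01,  2.15358190e-03],
       [ 3.69489647e-04, -2.13335925e-03, -9.99997656e-01]]), 'force': array([ 0.02141954,  0.09564972, -0.71008139]), 'wrist_torque': array([-0.00401627,  0.01681275,  0.04881167]), 'grasp_force': 0.0, 'grip_width': 85.70095542380609}
```

View pics/top0.png

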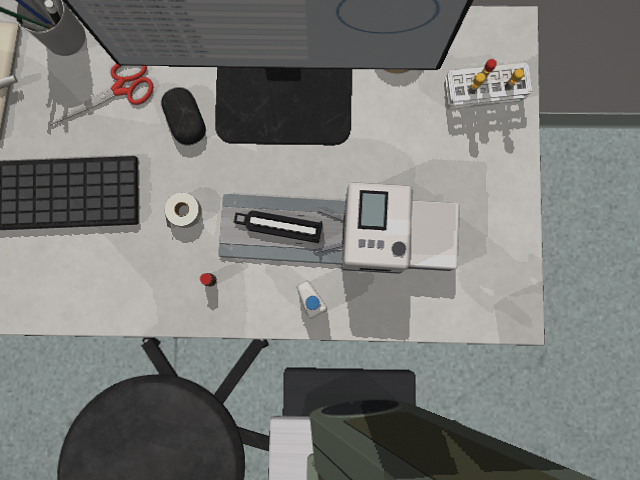

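View pics/scene0.png

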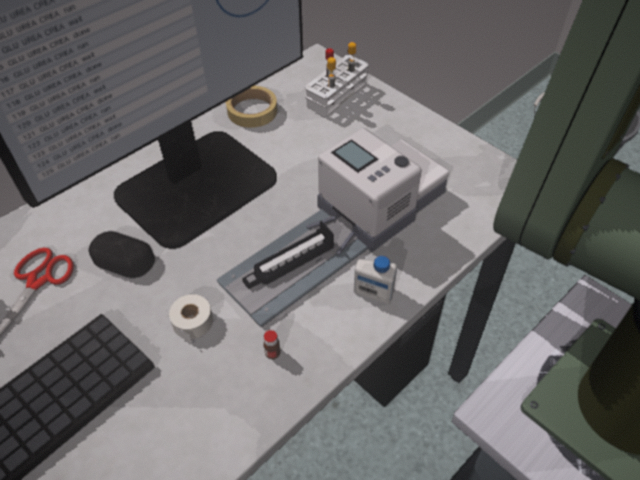

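Top view: the reader's push direction runs to the right, with the mouth near (345,226). The carrier lies from (237,217) to (322,232), tongue to the left. The vial is at (208,280), the bottle at (312,300) and the roll at (182,209). I'll enlarge the picture to read closer.

Run:
```python
import cv2
p=cv2.imread("pics/top0.png")[180:320,200:470]
p=cv2.resize(p,None,fx=2.96,fy=2.96,interpolation=cv2.INTER_CUBIC)
cv2.imwrite("pics/crop0.png",p)
```

```text
(no output)
```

View pics/crop0.png

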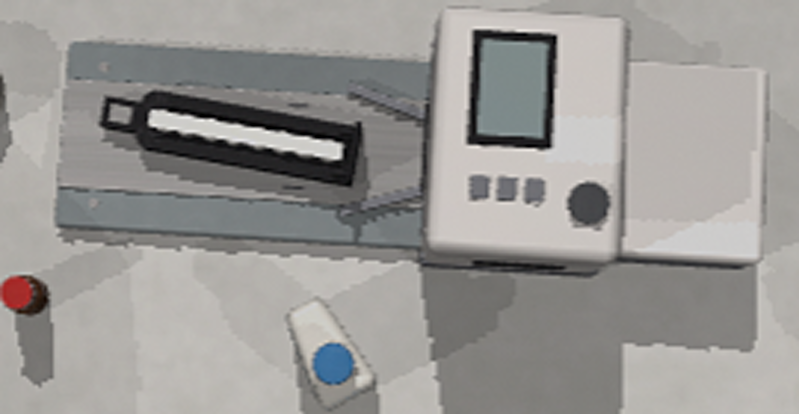

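```bash
cat > h.py <<'E'
from plant import ctrl,sensors,optics
import cv2,numpy as np
from scipy.optimize import least_squares
def proj(X,n="top"):
    c=optics.camera_params(n); P=np.atleast_2d(X)@c["R"].T+c["t"]; s=P[:,:2]/P[:,2:]
    s=s*(1+c["k1"]*(s**2).sum(1,keepdims=True)); return s@c["mtx"][:2,:2].T+c["mtx"][:2,2]
def fit(L,px,x0,n="top"):
    """local points L, pixels px -> x,y,yaw (object on z=x0[3])"""
    L=np.array(L,float);px=np.array(px,float)
    def W(v):
        c,s=np.cos(v[2]),np.sin(v[2]); return np.c_[v[0]+c*L[:,0]-s*L[:,1],v[1]+s*L[:,0]+c*L[:,1],L[:,2]+x0[3]]
    r=least_squares(lambda v:(proj(W(v),n)-px).ravel(),x0[:3],loss="soft_l1",x_scale=[10,10,.1])
    return r.x,(proj(W(r.x),n)-px).round(1)
def backproj(px,z,n="top"):
    return least_squares(lambda v:(proj([v[0],v[1],z],n)-px).ravel(),[450,-50]).x
E
python3 - <<'E'
from h import *
cr=lambda a:np.array(a)/2.96+[200,180]-[.33,.33]
v,e=fit([[-212,55,12],[-212,-55,12],[187,55,53],[187,-55,53],[0,65,125],[100,65,125],[0,-65,125],[100,-65,125]],
 cr([[70,42],[57,229],[768,68],[762,261],[439,8],[627,16],[427,252],[613,262]]),[450,-50,-1.57,0])
print("reader",v,e.tolist())
d=np.load("top0.npy")
w,e=fit([[75,0,10],[-75,17,34],[-75,-17,34]],cr([[102,113],[352,187],[361,122]]),[450,0,1.5,12])
print("carrier",w,e.tolist())
R=lambda a:np.array([[np.cos(a),-np.sin(a)],[np.sin(a),np.cos(a)]])
print("carrier in reader",(R(v[2]).T@(w[:2]-v[:2])),w[2]-v[2])
for n,p,z in(("vial",(20,294),45),("bottlecap",(333,364),78)):print(n,backproj(cr([p])[0],z),R(v[2]).T@(backproj(cr([p])[0],z)-v[:2]))
print("roll",backproj([182,209],28))
c=optics.camera_params("top")
# monitor lower edge by depth
for u,vv in((300,60),(300,40),(300,230),(400,190)):
    Z=d[vv,u]; s=(np.array([u,vv])-c["mtx"][:2,2])/c["mtx"][0,0]; print(u,vv,c["R"].T@(np.r_[s,1]*Z-c["t"]))
E
```

```text
reader [464.18609422  41.28496318  -1.60776397] [[-0.9, 0.0], [-1.3, 0.1], [0.2, -0.5], [0.1, 0.9], [-0.2, -1.4], [1.4, -0.6], [-0.6, 0.3], [2.7, 0.7]]
carrier [471.7969181  154.27589021   1.40875145] [[-0.3, 0.0], [-0.2, -1.0], [0.5, 0.9]]
carrier in reader [-113.19501888    3.42956723] 3.016515418482612
vial [377.88260296 266.30369236] [-221.67528077  -94.56104366]
bottlecap [342.25445953  90.61449144] [ -44.78932673 -123.67150888]
roll [496.60262603 316.0132621 ]
300 60 [701.97390274 114.64027824 173.05261776]
300 40 [700.47257012 111.85453369 243.99594917]
300 230 [464.52543064 114.74232645  27.11916475]
400 190 [516.69044792 -41.64179092 124.18644704]
```

```bash
cat >> h.py <<'E'
RD=np.array([464.19,41.28,-1.6078])
CA=np.array([471.8,154.28,1.4088])
def r2w(x,y,z,rd=RD):
    c,s=np.cos(rd[2]),np.sin(rd[2]); return np.array([rd[0]+c*x-s*y,rd[1]+s*x+c*y,z])
def w2r(p,rd=RD):
    c,s=np.cos(rd[2]),np.sin(rd[2]); d=np.array(p[:2])-rd[:2]; return np.array([c*d[0]+s*d[1],-s*d[0]+c*d[1]])
def Rtool(yaw,lean=0,flip=1):
    """tool y across heading yaw (times flip), z down and leaning forward along the heading"""
    f=np.array([np.cos(yaw),np.sin(yaw),0]); z=np.array([0,0,-np.cos(lean)])+f*np.sin(lean)
    y=flip*np.array([-f[1],f[0],0]); return np.c_[np.cross(y,z),y,z]
E
python3 - <<'E'
from h import *
for f in(1,-1):
    print("pick",f,ctrl.solve_ik([CA[0],CA[1],39],Rtool(CA[2],0,f)))
    print("place",f,ctrl.solve_ik(r2w(-120,0,39),Rtool(RD[2],0,f)))
    for l in(.6,.7): print("push",f,l,[ctrl.solve_ik(r2w(x,0,60),Rtool(RD[2],l,f)) for x in(-240,-30)])
E
```

```text
pick 1 None
place 1 [ 1.56472003e-01  3.40726806e-01  1.89271908e+00 -4.44089210e-16
  9.08146763e-01  1.93475677e-01]
push 1 0.6 [array([ 0.61665422,  0.6490725 ,  1.48143824, -0.47034013,  1.42301394,
        0.8228429 ]), array([ 0.29892215,  0.44764683,  1.81965006, -0.61633984,  1.17374125,
        0.66759994])]
push 1 0.7 [array([ 0.64434491,  0.70248375,  1.43448521, -0.52537131,  1.50291926,
        0.85391458]), array([ 0.34020803,  0.49825734,  1.79138222, -0.68584321,  1.23969258,
        0.7379576 ])]
pick -1 [ 1.41501874e-01  3.42086767e-01  1.89074270e+00 -4.44089210e-16
  9.08763188e-01  3.03498201e-01]
place -1 None
push -1 0.6 [array([ 0.61665422,  0.6490725 ,  1.48143824, -0.47034013,  1.42301394,
       -2.31874975]), array([ 0.29892215,  0.44764683,  1.81965006, -0.61633984,  1.17374125,
       -2.47399272])]
push -1 0.7 [array([ 0.64434491,  0.70248375,  1.43448521, -0.52537131,  1.50291926,
       -2.28767807]), array([ 0.34020803,  0.49825734,  1.79138222, -0.68584321,  1.23969258,
       -2.40363505])]
```

Run:
```python
from h import *
for l in(-.15,-.12,-.09,-.06,.06,.09,.12):
    R=Rtool(CA[2],l,1); q=ctrl.solve_ik(np.r_[CA[:2],20]-19*R[:,2],R)
    R=Rtool(CA[2],l,1); q3=ctrl.solve_ik(np.r_[CA[:2],100]-19*R[:,2],R)
    R=Rtool(RD[2],l,1); q2=ctrl.solve_ik(r2w(-120,0,20)-19*R[:,2],R)
    print(l,*[None if a is None else a.round(3) for a in(q,q3,q2)])
```

```text
-0.15 [ 0.229  0.387  1.835 -0.167  0.984 -2.654] [ 0.229  0.254  1.803 -0.152  1.147 -2.684] [ 0.061  0.323  1.929  0.194  0.884 -0.024]
-0.12 [ 0.212  0.377  1.846 -0.136  0.967 -2.688] [ 0.212  0.243  1.814 -0.123  1.132 -2.713] [0.08  0.325 1.923 0.154 0.886 0.02 ]
-0.09 [ 0.195  0.367  1.858 -0.104  0.951 -2.723] [ 0.195  0.232  1.825 -0.094  1.118 -2.742] [0.1   0.327 1.916 0.115 0.889 0.065]
-0.06 [ 0.177  0.358  1.869 -0.07   0.936 -2.76 ] [ 0.177  0.222  1.836 -0.063  1.104 -2.773] [0.119 0.331 1.908 0.076 0.894 0.108]
0.06 None None [ 0.193  0.354  1.876 -0.073  0.927  0.275]
0.09 None None [ 0.212  0.361  1.867 -0.108  0.939  0.314]
0.12 None None [ 0.229  0.369  1.857 -0.142  0.951  0.351]
```

```bash
cat >> h.py <<'E'
L=-0.08
def at(p2,zt,R): # tool pose with tip centre at p2, TCP height zt
    z=R[:,2]; s=(zt-14)/-z[2]; return np.r_[p2[0]-s*z[0],p2[1]-s*z[1],zt]
E
python3 - <<'E'
from h import *
R=Rtool(CA[2],L,1)
ctrl.gripper_to(85,60)
ctrl.move_ptp(at(CA[:2],150,R),R)
print(ctrl.move_l(at(CA[:2],39.5,R),vel=80,threshold=12))
s=sensors.read_state();print(s["eef_pos"],s["force"],s["q"][5],s["t"])
ctrl.gripper_to(20,60); ctrl.hold(.2)
s=sensors.read_state();print(s["eef_pos"],s["force"],s["grip_width"],s["grasp_force"],s["t"])
p,d=optics.grab_frame("scene"); cv2.imwrite("pics/s1.png",cv2.resize(p[170:350,200:440,::-1],None,fx=3,fy=3,interpolation=cv2.INTER_CUBIC))
E
```

```text
False
[472.69389426 156.44170966  40.07809169] [-0.85424866  0.21851621 -0.30495988] -2.734496627066645 4.6417
[472.85600582 156.44561677  40.09755978] [1.26209493 0.26359644 4.92290355] 32.26593598456462 60.89307904243469 5.3667
```

View pics/s1.png

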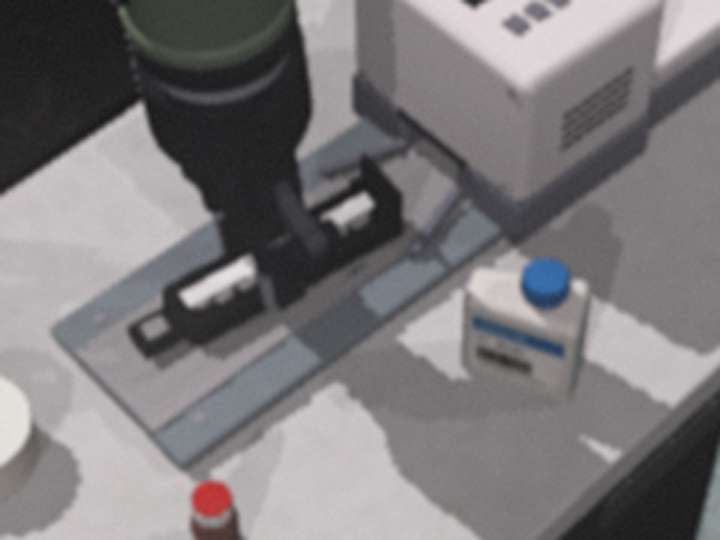

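The gripper holds the carrier near its middle (265,270), with the tongue at lower left. Now I lift, turn and place it.

Run:
```python
from h import *
R=Rtool(CA[2],L,1); R2=Rtool(RD[2],L,1)
ctrl.move_l(at(CA[:2],105,R),vel=90)
s=sensors.read_state();print(s["force"],s["grip_width"])
T=r2w(-120,0,0)[:2]
q=ctrl.solve_ik(at(T,105,R2),R2); print(q.round(3)); assert abs(q[5])<1
ctrl.set_joints(q)
print(ctrl.move_l(at(T,48,R2),vel=80))
print(ctrl.move_l(at(T,39,R2),vel=15,threshold=6))
s=sensors.read_state();print(s["eef_pos"],s["force"],s["grip_width"],s["t"])
ctrl.gripper_to(70); ctrl.hold(.3)
ctrl.move_l(at(T,130,R2),vel=120)
# go behind, leaned
th=.61; RP=Rtool(RD[2],th,1)
ctrl.gripper_to(0,40)
ctrl.move_ptp(r2w(-255,0,140),RP)
s=sensors.read_state();print(s["eef_pos"],s["q"].round(3),s["t"])
p,d=optics.grab_frame("top"); cv2.imwrite("pics/t2f.png",p[:,:,::-1])
cv2.imwrite("pics/t2.png",cv2.resize(p[180:320,200:470,::-1],None,fx=2.96,fy=2.96,interpolation=cv2.INTER_CUBIC))
p,d=optics.grab_frame("scene"); cv2.imwrite("pics/s2.png",p[:,:,::-1])
```

```text
[-0.85646503 -0.253846   -2.77815175] 32.02138408761854
[0.094 0.207 1.892 0.092 1.034 0.084]
False
True
[468.54401572 159.09650515  40.09993019] [-1.23308516  0.00935834  5.26134793] 32.147296346037436 10.1
[472.99180114 297.38328299 139.2122815 ] [ 0.64   0.564  1.426 -0.464  1.564  0.776] 13.125
```

View pics/t2.png

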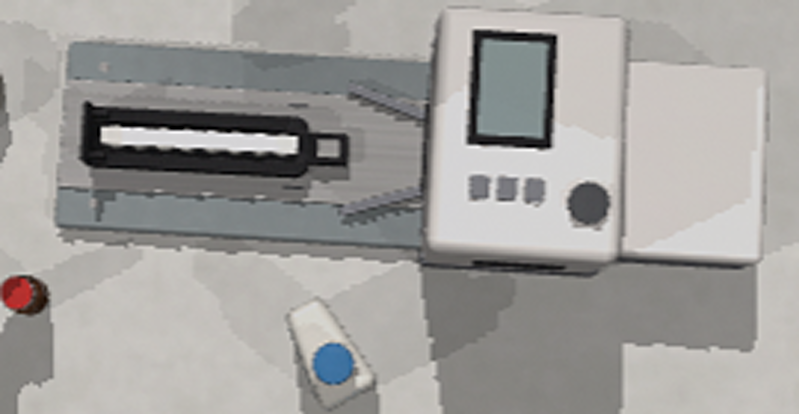

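View pics/s2.png

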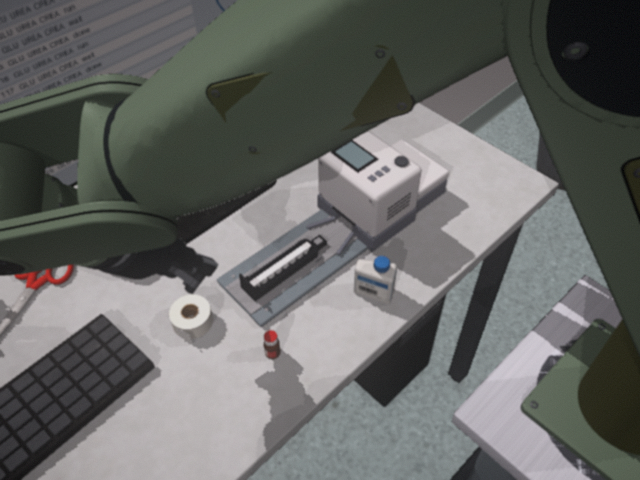

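Carrier lies on the track, tongue (349,150) midway between the rail ends (350,90)/(345,212), in line. Bottle, vial and roll are unmoved. Now the push.

```bash
cat >> h.py <<'E'
th=.61; RP=Rtool(RD[2],th,1)
def st(tag):
    s=sensors.read_state(); f=s["force"]; c,sn=np.cos(RD[2]),np.sin(RD[2])
    print(tag,"contact x,y",(w2r(s["eef_pos"])+[23.3,0]).round(1),"z",s["eef_pos"][2].round(1),"F fwd,lat,z",np.round([c*f[0]+sn*f[1],-sn*f[0]+c*f[1],f[2]],1),"t",s["t"]); return s
def go(cx,vel,thr=None): return ctrl.move_l(r2w(cx-23.3,0,44.2),vel=vel,threshold=thr)
E
python3 - <<'E'
from h import *
ctrl.move_l(r2w(-240,0,80),vel=100); print(go(-213,60,10)); st("down")
print(go(-185,25,2.5)); st("touch?")
print(go(-120,40,10)); st("mid")
print(go(-92,30,10)); st("before shoe")
p,d=optics.grab_frame("top"); cv2.imwrite("pics/t3.png",cv2.resize(p[180:320,200:470,::-1],None,fx=2.96,fy=2.96,interpolation=cv2.INTER_CUBIC))
E
```

```text
False
down contact x,y [-2.13e+02  1.00e-01] z 44.2 F fwd,lat,z [-0.  -0.1  0.1] t 14.7417
False
touch? contact x,y [-185.    0.] z 44.2 F fwd,lat,z [ 0.2 -0.1  0.2] t 16.0083
False
mid contact x,y [-120.   -0.] z 44.2 F fwd,lat,z [ 0.   0.5 -0.2] t 17.7833
False
before shoe contact x,y [-91.8  -0.1] z 44.2 F fwd,lat,z [ 0.2  0.7 -0.1] t 18.8667
```

View pics/t3.png

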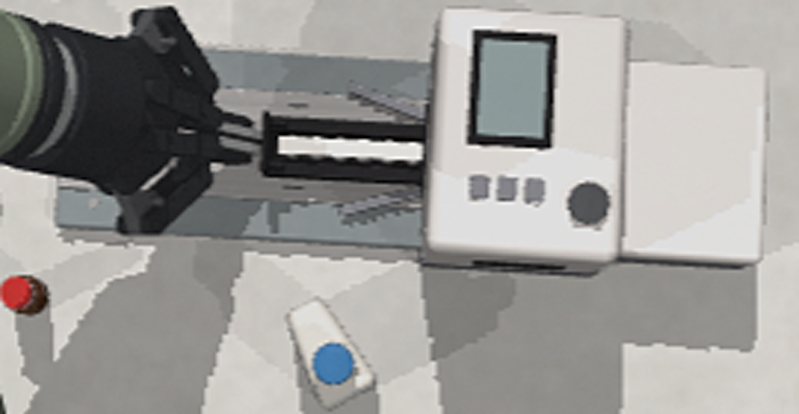

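The tongue is inside the tunnel, straight. The plate is at (264,112)–(264,177), about 90 mm before the mouth, with the fingertips behind it. Slow push now, with a force threshold.

Run:
```python
from h import *
hit=go(-72,15,14); st(f"shoe {hit}")
hit=go(-4,12,14); st(f"stop? {hit}")
```

```text
shoe False contact x,y [-73.8   0.8] z 44.3 F fwd,lat,z [-6.7 -0.1  1.3] t 20.4
stop? True contact x,y [-10.7   0. ] z 44.0 F fwd,lat,z [-2.7 -0.1  1.9] t 25.2083
```

Run:
```python
from h import *
for k in range(2):
    hit=go(-1,6,15); st(f"again {hit}"); ctrl.hold(.2); st("held")
```

```text
again True contact x,y [-10.6   0.1] z 43.6 F fwd,lat,z [-2.7  0.2  1.2] t 25.975
held contact x,y [-10.7   0.1] z 43.5 F fwd,lat,z [-0.8 -0.3  0.2] t 26.175
again True contact x,y [-10.5   0.2] z 43.3 F fwd,lat,z [-2.4 -0.5  2.2] t 26.975
held contact x,y [-10.6   0.2] z 43.1 F fwd,lat,z [-1.   0.7  1.7] t 27.175
```

The hard stop repeats at the same place. I'll back off and check.

Run:
```python
from h import *
go(-40,60); ctrl.move_l(r2w(-120,0,130),vel=120); ctrl.move_ptp(r2w(-255,0,180),RP); st("off")
p,d=optics.grab_frame("top"); a=p[180:320,300:500,::-1]; q,d=optics.grab_frame("scene")
b=q[170:310,300:500,::-1]
cv2.imwrite("pics/f.png",cv2.resize(np.hstack([a,b]),None,fx=2,fy=2,interpolation=cv2.INTER_CUBIC))
for x in(-26,-20,-15,-10): print(x,((proj([r2w(x,0,46)])[0]-[300,180])*2).round(0))
```

```text
off contact x,y [-231.3   -0.4] z 179.0 F fwd,lat,z [ 0.1 -0.3  0.2] t 29.4583
-26 [56. 97.]
-20 [64. 98.]
-15 [70. 98.]
-10 [76. 98.]
```

View pics/f.png

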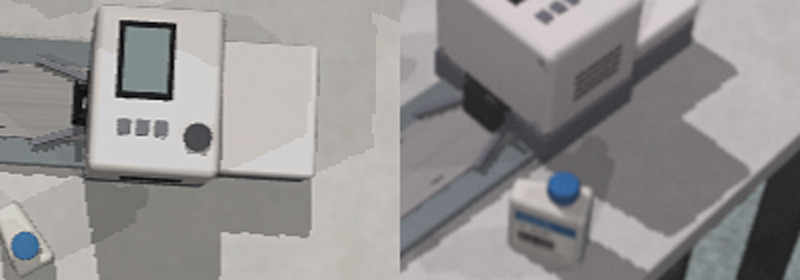

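The thumb plate's rear edge is at (74,98), about 12 mm outside the mouth. It is square to the tunnel and matches the felt stop.

```bash
python3 -c "
from plant import ctrl
print(ctrl.finish_job())"
```

```text
the job is handed in; nothing more can be done
None
```

I turned the carrier end for end, let it go on the track and pushed it gently to a firm stop that three pushes felt at the same depth. Its thumb plate stands about 12 mm outside the mouth, and I handed the job in at about 30 s; the verdict was not shown to me.

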